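# Press the cap onto a filled jar with the two-stage lever of a bench capping press

### The arm

A 6-joint arm with a two-finger parallel gripper is mounted at the origin on a cart in front of the work surface, level with it; the furniture and walls round the work are solid. World frame = base frame: x ahead of the robot, y to its left, z up, the work surface at z = 0. Lengths are in mm, angles in rad, forces in N, time in s.
With the tool pointing down it reaches from about 350 to 975 mm from the base axis. Payload 7.1 kg.
Tool frame: the origin (TCP) lies at the centre of the arm's flange, where the gripper is bolted on; the fingertips stand 182 mm ahead of it and the grasp point (between the pads) lies 163 mm ahead of it; z points along the fingers, y is the line along which they close (so a half turn about z gives the same grasp; the last joint's range is limited). The gripper opens to 88 mm and grips with 3 to 60 N. Pads are 20 mm wide; open, the fingers measure 115 mm over their backs; the gripper's body (75 mm by 178 mm) begins 61 mm behind the grasp point.
Start: joints at [-1.141, 0.423, 1.63, -0, 1.089, -0.019], TCP at [271.193, -563.082, 404.675] pointing down, gripper open.
Joint ranges: [-3, 3], [-0.9, 2.11], [0.09, 2.58], [-1.31, 4.45], [0.11, 2.69], [-2.54, 2.54]. Speed limits (rad/s): [2.39, 2.39, 3.01, 3.14, 3.14, 3.14].

### API

Orientations are given as a rotation vector (axis times angle).
In Python, from workcell import readout, get_image, ctrl gives the robot as it stands.
- The arm moves only by the tool step_arm, never from a script. Its argument "targets" is a list that holds one entry, the list of rows, each a list of 7 numbers: the shift along the world's x, y, z as a fraction of full scale, then the turn, a rotation vector about the world's x, y, z as a fraction of full scale, then the opening, from 0 (shut) to 1 (fully open). In form: [[[dx, dy, dz, wx, wy, wz, claw], ...]]. A call has exactly 5 rows; each row shifts and turns the commanded pose from where the row before left it; what a row does not reach is not made up. Full scale, the value 1, is 0.05 m for a shift and 4 degrees for a turn. A row lasts 1/8 s, in which the tool goes at most 62.5 mm and 10.7 degrees, less where a joint would pass 70% of its speed; a pose out of reach is approached as far as the arm can. A call with a number of a shift or a turn outside -1 to 1 is refused whole. A call with a gripper value outside its range is refused whole. The fingers move at their own pace and stop on an object; the grip force is fixed at half the most. Time passes only in rows, so rows that do not move let the fingers close, or fill a call up. It gives the time, the measured TCP pose, the force, the opening and the grip force at its end, in the units of the state.
- readout.get_obs(): the state, without advancing time (a new reading comes with each control period).
- get_image(name): name is "scene" or "side" or "wrist"; returns a dict with "pixels" (480x640x3 uint8, red, green, blue), "intrinsics" (3x3 intrinsics, pixels), "extrinsics" (4x4, takes a point from world to camera coordinates). Camera axes: x right, y down, z forward; pixel columns grow to the right and rows downward; lengths in mm; the calibration is good to about 2 mm. The wrist camera is an equidistant fisheye: a pixel r from the principal point sees the ray r / f radians off the axis. A picture is of the moment at which its call begins. There is no depth.
- ctrl.close_job(): hands the job in; it is judged then, once.
The state is a dict: "t": time; "qpos": joint angles; "qvel": joint speeds; "joint_torque": joint torques, N m; "ee_pos": TCP position; "orientation": TCP orientation; "ft_force": force on the tool from outside, world axes, zero at the start; "moment": the same for the moment, N m; "width": finger opening in mm; "grasp_force": force on a finger pad.
Only numpy, scipy, OpenCV 4.12 (cv2) and the standard library are available. Lean on these libraries where they do the work, as an engineer would, in place of code of your own. Each camera call takes 0.05 s, during which the arm holds its last target. There are 200 camera calls.

### The job

Close the filled jar on the green bench capping press. Push the sled that carries the jar fully home against its stop under the pressing shoe, and only then push the valve lever away from you, past the first click (light touch) and all the way to its second stop (full pressure), so that the shoe presses the cap onto the jar; leave it there and take the arm away. Work with the fingertips on the sled's front plate and on the lever's crossbar only: the cap is just laid on, so do not touch, lift or tip the jar or its cap, and leave the other things on the bench where they are.

Things in the scene. Friction and masses are not known exactly. Their poses are not given: they have to be found in the camera images.
- press: Green bench capping press, fixed. Origin: on the worktop under the jar's home place; x = the way the sled goes home (away from the robot), y left, z up. Base plate 12 mm thick, x -120 to 53 mm, y -120 to 170 mm. Column at y -111 to -77 mm, arm and air cylinder (54 mm diameter, z 205 to 304 mm) above the origin, lever valve at the left. Nothing hangs over the sled's front plate or the lever.
- sled (a joint): Travel of the sled along the press's x axis, m: 0 = out at the front (start), 0.055 = fully home against its stop. About 2.5 N of friction plus 15 N per m/s; it stays where it is left.
- sled_push (a point): Middle of the front face (looks along the press's -x) of the sled's upright steel front plate, 74 mm above the worktop; push it along the press's +x. Plate 52 mm wide, 5 mm thick, z 16 to 106 mm above the worktop. The jar's axis lies 85 mm behind the face. 140 mm in front of the press origin at the start, 85 mm when home.
- lever (a joint): Lever angle, rad, about an axis along the press's y: 0 = off, leaning 30 degrees to the front (start); 0.525 = first detent, upright (light touch); 1.05 = second stop, 30 degrees to the back. A spring detent holds it at each; going over half-way between takes up to 9 N at the crossbar; let go, it falls into the nearer rest. White, yellow, green studs on the valve mark the three.
- lever_bar (a point): Centre of the lever's black crossbar: round bar 21 mm thick, 50 mm long along the press's y, 100 mm from the pivot. Push it along the press's +x. It goes from 50 mm in front of the pivot to 50 mm behind it, 149 mm above the worktop at both ends, 162 mm when upright. Below it a steel rod, 12 mm thick (19 mm collar up to 20 mm below the bar's axis).
- lever_pivot (a point): Fixed pivot of the lever, 62 mm above the worktop, 55 mm in front of and 132 mm to the left of the press origin. The valve's round cheeks (36 mm radius about the pivot, 39 mm wide) reach up to 98 mm above the worktop.
- jar: Glass jar filled with dark paste, 70 mm diameter, 112 mm high, 0.3 to 0.52 kg, loose in a low white ring on the sled, its foot 22 mm above the worktop. Origin: centre of its underside, z along its axis.
- cap: Gold cap, 64 mm diameter, 10 mm thick, 11 g, laid loosely on the jar's rim; its top is 144 mm above the worktop. Origin: centre of its underside.
- shoe: Round black rubber-faced pressing shoe, 54 mm diameter, below the air cylinder. Origin: centre of its lower face, 156 mm above the worktop at the start (11 mm over the cap). The lever drives its ram down: 12 mm at the first detent (light touch, 2 N), 24 mm at the second stop, where its spring presses the cap with about 9 N.
- label_roll: Bystander: roll of white labels, 66 mm diameter, 39 mm high. Origin: centre of its underside.
- spatula: Bystander: silicone scraper lying flat, 241 x 48 x 19 mm. Origin: centre of its underside.
- brush: Bystander: wooden brush lying flat, 195 x 34 x 13 mm. Origin: centre of its underside.
- counter: Bystander: grey tally counter, 44 x 51 x 30 mm. Origin: centre of its underside.
- cap_0: Bystander: spare gold cap lying on the worktop, 64 mm diameter, 10 mm high. Origin: centre of its underside.
- cap_1: Bystander: spare gold cap lying on the worktop, 64 mm diameter, 11 mm high. Origin: centre of its underside.
Not all that is in view belongs to the job. What is shaped like the cap but blue or pink is not meant.

How it is judged:
By the outcome, as a careful person would: the job done as asked, in the order asked, and still so for the second after the job is handed in, with the robot touching nothing.
It also fails if it takes over 51 s, if anything falls off the work surface, if the arm or the gripper's body presses on something with over 40 N, if the wrist force passes 120 N, or if a joint passes its speed limit or range.

## Working session

There is one attempt and no reset: what is moved stays moved. The work goes in short steps, Python scripts to look and compute and a tool call to move; the robot and the scene stay as the last step left them, time stands still between calls to the robot, and variables do not carry over. Pictures are saved under pics/ and viewed, at most 10 in all, crops included, and the job is handed in when it is done.

Besides the shell and the picture viewer there is one more tool, called after ">>>" as a command line: name --argument value ..., lists and objects as JSON in quotes. step_arm: Moves the arm, as the interface text tells. Shift numbers are shares of 0.05 m and turn numbers shares of 4 degrees, none past 1 either way. Its arguments: {"type":"object","properties":{"targets":{"type":"array"}},"required":["targets"]}

```bash
mkdir -p pics
cat > h.py <<'E'
from workcell import readout,get_image,ctrl
import cv2,numpy as np
def snap(n,f):
    d=get_image(n);cv2.imwrite(f,d["pixels"][:,:,::-1].copy());np.savez(f[:-4],K=d["intrinsics"],E=d["extrinsics"]);return d
E
python3 - <<'E'
from h import *
for n in("scene","side"):
    d=snap(n,f"pics/{n}0.png");print(d["intrinsics"],d["extrinsics"])
o=readout.get_obs();print(o["t"],o["ee_pos"],o["orientation"])
E
```

```text
[[560.47776027   0.         321.03038185]
 [  0.         560.47776027 243.42888766]
 [  0.           0.           1.        ]] [[-4.82807398e-01 -8.75725408e-01 -1.42359040e-03  3.95277526e+02]
 [-5.97889966e-01  3.30817286e-01 -7.30128422e-01  3.12546249e+02]
 [ 6.39862958e-01 -3.51660253e-01 -6.83308467e-01  1.13671404e+03]
 [ 0.00000000e+00  0.00000000e+00  0.00000000e+00  1.00000000e+00]]
[[485.51928873   0.         320.20547213]
 [  0.         485.51928873 246.59553187]
 [  0.           0.           1.        ]] [[-9.23527933e-01 -3.82881082e-01  2.23211812e-02  5.50408356e+02]
 [-2.43406281e-01  5.40142769e-01 -8.05604848e-01  1.13710797e+02]
 [ 2.96394231e-01 -7.49431695e-01 -5.92032595e-01  1.22551889e+03]
 [ 0.00000000e+00  0.00000000e+00  0.00000000e+00  1.00000000e+00]]
0.1 [ 271.11398053 -562.878816    403.99099234] [-3.06155568e+00 -6.98769351e-01  3.89112948e-04]
```

View pics/scene0.png

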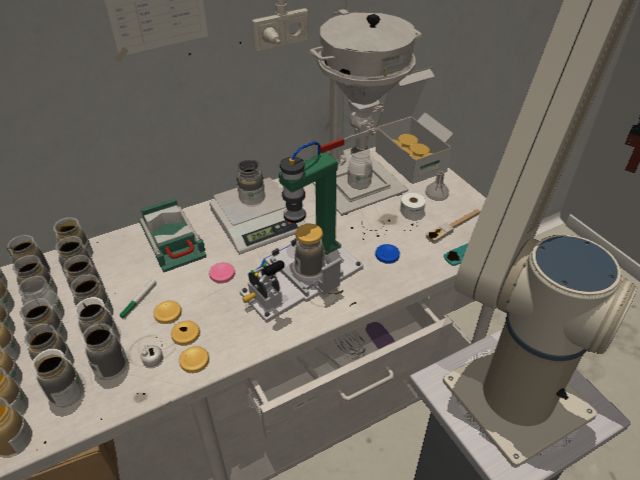

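View pics/side0.png

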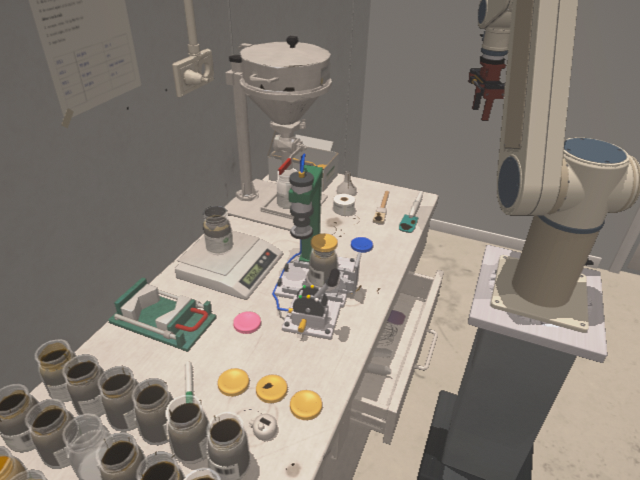

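The green press with jar is at scene (310,245) and side (318,265). I'll enlarge both.

Run:
```python
import cv2
a=cv2.imread("pics/scene0.png")[215:325,230:370];b=cv2.imread("pics/side0.png")[225:345,260:370]
cv2.imwrite("pics/ca.png",cv2.resize(a,None,fx=5.5,fy=5.45,interpolation=2) if 0 else cv2.resize(a,None,fx=5,fy=5,interpolation=2))
cv2.imwrite("pics/cb.png",cv2.resize(b,None,fx=5,fy=5,interpolation=2))
```

```text
(no output)
```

View pics/ca.png

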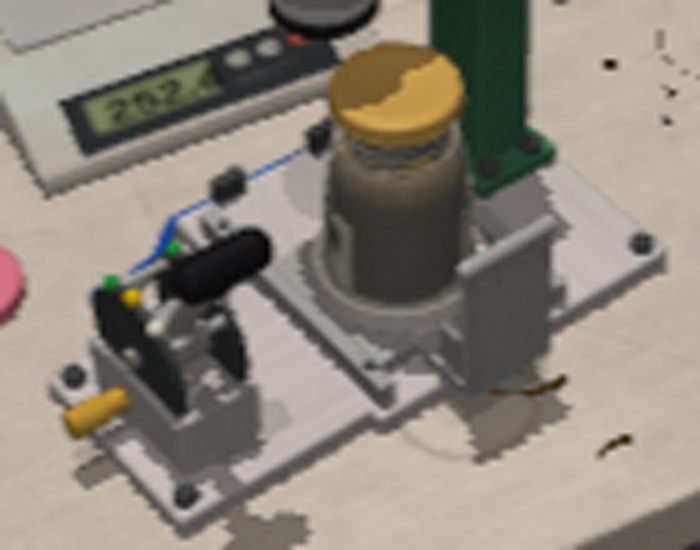

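View pics/cb.png

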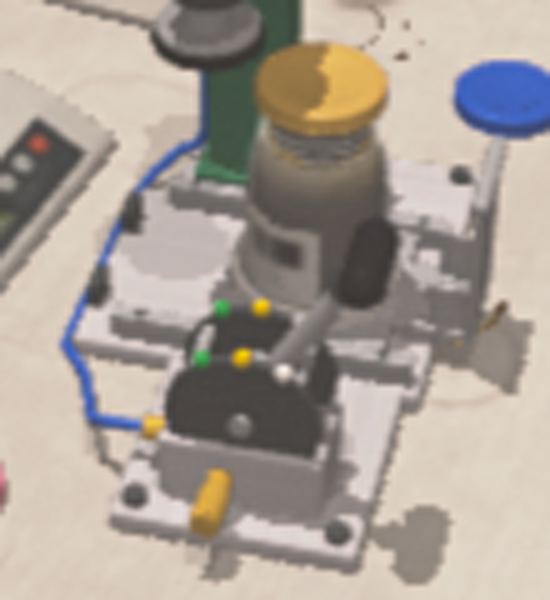

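The crops show the sled's front plate (scene crop top edge 462,275 to 553,222), the black crossbar (scene crop 222,265, side crop 370,263) leaning to the front, white stud side, and the jar with its gold cap. Only this press matches. Next I'll fit its planar pose.

```bash
cat > fit.py <<'E'
from h import *
from scipy.optimize import least_squares
S=np.load("pics/scene0.npz");D=np.load("pics/side0.npz")
P=[(-55,0,144),(-105,132,149),(-140,26,106),(-140,-26,106),(-120,170,12),(-120,-120,12),(53,170,12)]
sc=[(397,87),(222,265),(462,275),(553,222),(182,522),(664,255),(55,380)]
sd={0:(322,87),1:(370,263),4:(358,562),6:(112,518)}
obs=[(S,P[i],np.array(u)/5+(230,215)) for i,u in enumerate(sc)]+[(D,P[i],np.array(u)/5+(260,225)) for i,u in sd.items()]
def W(p,q):
    c,s=np.cos(p[2]),np.sin(p[2]);return np.array([p[0]+c*q[0]-s*q[1],p[1]+s*q[0]+c*q[1],q[2]])
def proj(M,w):
    v=M["E"][:3,:3]@w+M["E"][:3,3];v=M["K"]@v;return v[:2]/v[2]
f=lambda p:np.concatenate([proj(M,W(p,q))-u for M,q,u in obs])
r=least_squares(f,[600,0,0],loss="soft_l1",x_scale=[100,100,1])
print(r.x,np.degrees(r.x[2]));print(f(r.x).reshape(-1,2).round(1))
for q in[(-140,0,74),(-85,0,74),(-105,132,149),(-5,132,149)]:print(q,W(r.x,q).round(1))
E
python3 fit.py
```

```text
[5.57444096e+02 2.15483837e+02 1.66908538e-01] 9.563154819792429
[[ -0.8   0.1]
 [ -0.7   0.8]
 [  0.4  -0.2]
 [  0.    0.2]
 [  0.9   3.1]
 [  0.8  -0.5]
 [-14.  -12.3]
 [  0.   -1.5]
 [  0.1   0.3]
 [  3.2   0.2]
 [-22.6  -4.9]]
(-140, 0, 74) [419.4 192.2  74. ]
(-85, 0, 74) [473.6 201.4  74. ]
(-105, 132, 149) [432.  328.2 149. ]
(-5, 132, 149) [530.6 344.8 149. ]
```

>>> step_arm --targets '[[[0.4,0.99,0,0,0,-0.27,0],[0.4,0.99,0,0,0,-0.27,0],[0.4,0.99,0,0,0,-0.27,0],[0.4,0.99,0,0,0,-0.27,0],[0.4,0.99,0,0,0,-0.27,0]]]'

```text
t: 0.72
ee_pos: [371.5, -313.9, 404.5]
orientation: [-3.092, -0.552, 0.0]
ft_force: [0.5, -0.2, 0.4]
width: 41.1
grasp_force: 0.0
```

>>> step_arm --targets '[[[0,0.99,0,0,0,-0.27,0],[0,0.99,0,0,0,-0.27,0],[0,0.99,0,0,0,-0.27,0],[0,0.99,0,0,0,-0.27,0],[0,0.99,0,0,0,-0.27,0]]]'

```text
t: 1.35
ee_pos: [370.8, -66.6, 404.7]
orientation: [-3.115, -0.406, -0.0]
ft_force: [0.6, -0.1, -1.5]
width: 0.7
grasp_force: 0.0
```

>>> step_arm --targets '[[[0,0.99,0,0,0,-0.27,0],[0,0.99,0,0,0,-0.27,0],[0,0.99,0,0,0,-0.27,0],[0,0.9,0,0,0,-0.27,0],[0,0.5,0,0,0,-0.27,0]]]'

```text
t: 1.98
ee_pos: [370.8, 152.3, 404.6]
orientation: [-3.131, -0.263, 0.0]
ft_force: [0.0, -0.4, -0.2]
width: 0.4
grasp_force: 0.0
```

>>> step_arm --targets '[[[0.04,0.2,-0.2,0,0,0,0],[0.04,0.2,-0.7,0,0,0,0],[0.04,0.18,-0.8,0,0,0,0],[0.04,0,-0.8,0,0,0,0],[0.04,0,-0.34,0,0,0,0]]]'

```text
t: 2.6
ee_pos: [380.4, 178.4, 260.1]
orientation: [3.129, 0.26, -0.006]
ft_force: [-0.1, 0.1, -0.2]
width: 0.7
grasp_force: 0.0
```

Run:
```python
from h import *
a=snap("scene","pics/s1.png")["pixels"][195:325,230:400,::-1];b=snap("side","pics/d1.png")["pixels"][205:325,260:400,::-1]
a=cv2.resize(a.copy(),(680,520),interpolation=2)
cv2.imwrite("pics/s1c.png",a);cv2.imwrite("pics/d1c.png",cv2.resize(b.copy(),(700,600),interpolation=2))
print(readout.get_obs()["ee_pos"])
```

```text
[380.57125153 178.41291884 260.48834835]
```

View pics/s1c.png

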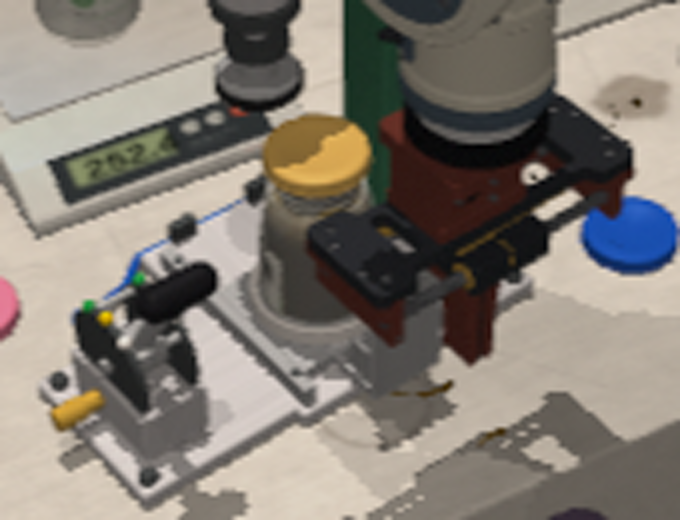

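View pics/d1c.png

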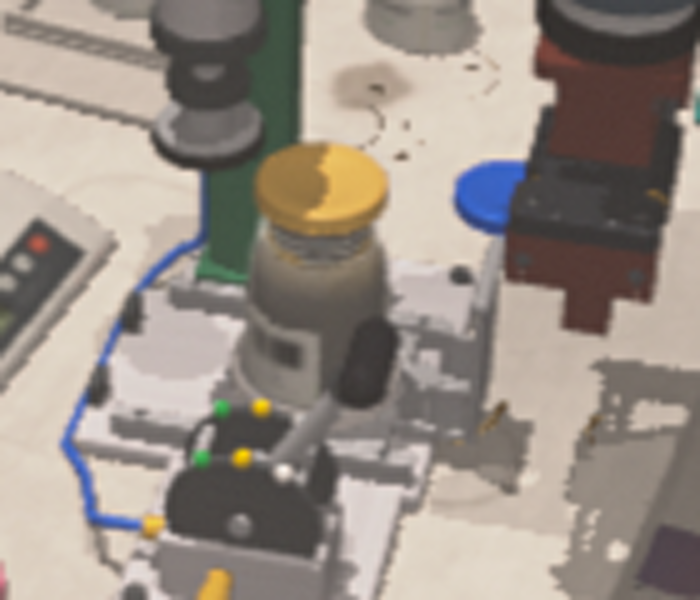

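>>> step_arm --targets '[[[0.1,0.017,0,0,0,0,0],[0.1,0.017,0,0,0,0,0],[0.1,0.017,0,0,0,0,0],[0.1,0.017,0,0,0,0,0],[0.06,0.01,0,0,0,0,0]]]'

```text
t: 3.32
ee_pos: [404.6, 183.4, 262.9]
orientation: [-3.131, -0.261, -0.001]
ft_force: [0.8, -0.1, -0.5]
width: 0.4
grasp_force: 0.0
```

>>> step_arm --targets '[[[0.05,0.009,0,0,0,0,0],[0.05,0.009,0,0,0,0,0],[0.05,0.009,0,0,0,0,0],[0.05,0.009,0,0,0,0,0],[0.05,0.009,0,0,0,0,0]]]'

```text
t: 3.95
ee_pos: [416.5, 185.5, 262.5]
orientation: [3.13, 0.261, -0.002]
ft_force: [-3.3, -1.4, 0.0]
width: 0.7
grasp_force: 1.4
```

>>> step_arm --targets '[[[0.07,0.012,0,0,0,0,0],[0.08,0.013,0,0,0,0,0],[0.08,0.013,0,0,0,0,0],[0.08,0.013,0,0,0,0,0],[0.08,0.013,0,0,0,0,0]]]'

```text
t: 4.58
ee_pos: [436.4, 188.8, 262.6]
orientation: [3.131, 0.26, -0.0]
ft_force: [-3.0, -0.6, -0.8]
width: 0.6
grasp_force: 1.5
```

>>> step_arm --targets '[[[0.08,0.0135,0,0,0,0,0],[0.08,0.0135,0,0,0,0,0],[0.08,0.0135,0,0,0,0,0],[0.08,0.0135,0,0,0,0,0],[0.06,0.01,0,0,0,0,0]]]'

```text
t: 5.2
ee_pos: [455.5, 192.0, 262.6]
orientation: [-3.131, -0.261, -0.0]
ft_force: [-2.5, 0.4, -2.3]
width: 0.3
grasp_force: 1.4
```

>>> step_arm --targets '[[[0.04,0.007,0,0,0,0,0],[0.03,0.005,0,0,0,0,0],[0.03,0.005,0,0,0,0,0],[0.02,0.0035,0,0,0,0,0],[0.02,0.0035,0,0,0,0,0]]]'

```text
t: 5.82
ee_pos: [462.2, 193.1, 262.7]
orientation: [3.131, 0.26, -0.0]
ft_force: [-3.4, 0.1, -0.8]
width: 0.6
grasp_force: 1.3
```

>>> step_arm --targets '[[[0.02,0.0035,0,0,0,0,0],[0.02,0.0035,0,0,0,0,0],[0.02,0.0035,0,0,0,0,0],[0.02,0.0035,0,0,0,0,0],[0.0,0.0,0,0,0,0,0]]]'

```text
t: 6.45
ee_pos: [465.4, 193.7, 262.6]
orientation: [3.13, 0.26, -0.004]
ft_force: [-7.7, -0.4, 2.9]
width: 0.7
grasp_force: 3.7
```

>>> step_arm --targets '[[[0.015,0.0025,0,0,0,0,0],[0.015,0.0025,0,0,0,0,0],[0,0,0,0,0,0,0],[0,0,0,0,0,0,0],[0.0,0.0,0,0,0,0,0]]]'

```text
t: 7.08
ee_pos: [465.9, 193.8, 262.5]
orientation: [3.13, 0.26, -0.009]
ft_force: [-11.6, -0.4, 9.0]
width: 0.7
grasp_force: 6.0
```

>>> step_arm --targets '[[[-0.1,-0.017,0,0,0,0,0],[-0.2,-0.034,0,0,0,0,0],[-0.4,-0.067,0,0,0,0,0],[-0.5,-0.08,0,0,0,0,0],[-0.4,0,0.6,0,0,0,0]]]'

```text
t: 7.7
ee_pos: [386.2, 183.7, 291.8]
orientation: [3.13, 0.26, -0.005]
ft_force: [0.0, 0.4, -0.2]
width: 0.5
grasp_force: 0.0
```

>>> step_arm --targets '[[[0,0.4,0.6,0,0,0,0],[0,0.7,0.1,0,0,0,0],[0,0.7,0,0,0,0,0],[0,0.7,0,0,0,0,0],[0,0.5,0,0,0,0,0]]]'

```text
t: 8.32
ee_pos: [387.7, 335.7, 328.1]
orientation: [-3.13, -0.262, -0.003]
ft_force: [0.3, -0.3, 0.3]
width: 0.5
grasp_force: 0.0
```

Run:
```python
from h import *
a=snap("scene","pics/s2.png")["pixels"][175:315,220:380,::-1];b=snap("side","pics/d2.png")["pixels"][190:340,250:400,::-1]
c=np.hstack([cv2.resize(a.copy(),(400,350),interpolation=2),cv2.resize(b.copy(),(350,350),interpolation=2)])
cv2.imwrite("pics/c2.png",c)
o=readout.get_obs();print(o["ee_pos"],o["orientation"])
```

```text
[387.87661216 336.15978015 328.06984926] [-3.12875138 -0.26352569 -0.00370725]
```

View pics/c2.png

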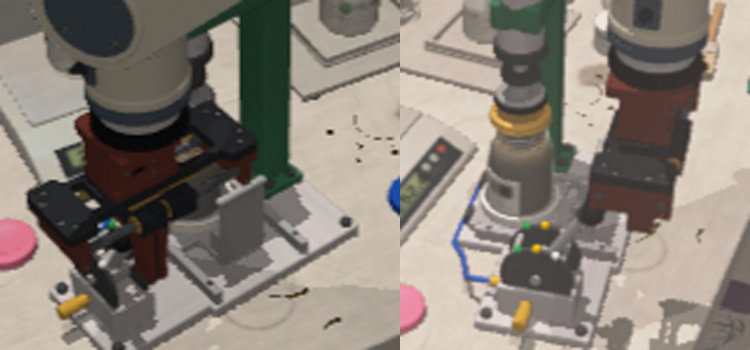

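Sled is home, jar under the shoe with the cap seated (side half 520,115). Now the lever.

>>> step_arm --targets '[[[0.03,-0.09,-0.02,0,0,0,0],[0.03,-0.09,-0.02,0,0,0,0],[0.1,0.017,0,0,0,0,0],[0.1,0.017,0,0,0,0,0],[0.08,0.013,0,0,0,0,0]]]'

```text
t: 9.05
ee_pos: [405.3, 327.5, 325.7]
orientation: [-3.131, -0.26, -0.0]
ft_force: [0.0, 0.2, 0.6]
width: 0.6
grasp_force: 0.0
```

>>> step_arm --targets '[[[0.06,0.01,0,0,0,0,0],[0.06,0.01,0,0,0,0,0],[0.06,0.01,0,0,0,0,0],[0.06,0.01,0,0,0,0,0],[0.06,0.01,0,0,0,0,0]]]'

```text
t: 9.68
ee_pos: [417.9, 329.5, 325.3]
orientation: [3.129, 0.26, -0.01]
ft_force: [-12.8, -1.5, 9.4]
width: 0.0
grasp_force: 6.5
```

>>> step_arm --targets '[[[0.08,0.0135,0.02,0,0,0,0],[0.08,0.0135,0.02,0,0,0,0],[0.08,0.0135,0.02,0,0,0,0],[0.08,0.0135,0.02,0,0,0,0],[0.08,0.0135,0.02,0,0,0,0]]]'

```text
t: 10.3
ee_pos: [439.3, 333.4, 330.6]
orientation: [3.13, 0.261, -0.001]
ft_force: [0.8, -0.2, 0.2]
width: 0.7
grasp_force: 0.0
```

>>> step_arm --targets '[[[0.1,0.017,0,0,0,0,0],[0.1,0.017,0,0,0,0,0],[0.08,0.0135,0,0,0,0,0],[0.06,0.01,0,0,0,0,0],[0.06,0.01,0,0,0,0,0]]]'

```text
t: 10.92
ee_pos: [459.9, 336.8, 330.6]
orientation: [3.131, 0.26, -0.0]
ft_force: [0.4, -0.1, -0.0]
width: 0.3
grasp_force: 0.0
```

>>> step_arm --targets '[[[0.08,0.0135,0,0,0,0,0],[0.08,0.0135,0,0,0,0,0],[0.08,0.0135,0,0,0,0,0],[0.08,0.0135,-0.02,0,0,0,0],[0.08,0.0135,-0.02,0,0,0,0]]]'

```text
t: 11.55
ee_pos: [478.6, 340.0, 328.8]
orientation: [3.13, 0.26, -0.007]
ft_force: [-10.0, -2.0, 8.7]
width: 0.5
grasp_force: 5.7
```

>>> step_arm --targets '[[[0.06,0.01,-0.02,0,0,0,0],[0.06,0.01,0,0,0,0,0],[0.06,0.01,0,0,0,0,0],[0.06,0.01,0,0,0,0,0],[0.06,0.01,0,0,0,0,0]]]'

```text
t: 12.18
ee_pos: [495.4, 342.9, 327.9]
orientation: [-3.13, -0.26, -0.002]
ft_force: [0.3, -0.7, -0.2]
width: 0.1
grasp_force: 0.0
```

>>> step_arm --targets '[[[0.06,0.01,0,0,0,0,0],[0.06,0.01,0,0,0,0,0],[0.06,0.01,0,0,0,0,0],[0.04,0.007,0,0,0,0,0],[0.04,0.007,0,0,0,0,0]]]'

```text
t: 12.8
ee_pos: [507.8, 344.9, 327.6]
orientation: [3.131, 0.261, -0.0]
ft_force: [-0.4, -0.8, 0.5]
width: 0.2
grasp_force: 0.0
```

Run:
```python
from h import *
a=snap("scene","pics/s3.png")["pixels"][175:315,220:380,::-1];b=snap("side","pics/d3.png")["pixels"][190:340,250:400,::-1]
c=np.hstack([cv2.resize(a.copy(),(400,350),interpolation=2),cv2.resize(b.copy(),(400,400),interpolation=2)[:350]])
cv2.imwrite("pics/c3.png",c)
```

```text
(no output)
```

View pics/c3.png

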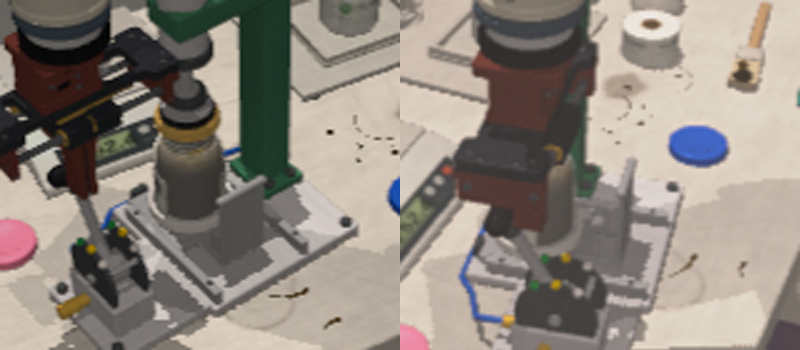

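>>> step_arm --targets '[[[0.02,0.0035,0.04,0,0,0,0],[0.02,0.0035,0.02,0,0,0,0],[0.02,0.0035,0,0,0,0,0],[0.02,0.0035,0,0,0,0,0],[0,0,0,0,0,0,0]]]'

```text
t: 13.52
ee_pos: [511.6, 345.6, 330.6]
orientation: [3.131, 0.261, -0.001]
ft_force: [-0.1, 0.6, 0.7]
width: 0.2
grasp_force: 0.4
```

>>> step_arm --targets '[[[0.02,0.0035,0,0,0,0,0],[0.02,0.0035,0,0,0,0,0],[0,0,0,0,0,0,0],[0,0,0,0,0,0,0],[0,0,0,0,0,0,0]]]'

```text
t: 14.15
ee_pos: [512.6, 345.8, 330.5]
orientation: [3.13, 0.26, -0.006]
ft_force: [-7.1, -0.4, 4.1]
width: 0.4
grasp_force: 3.8
```

At the hard second stop. Withdraw straight back, then up.

>>> step_arm --targets '[[[-0.1,-0.017,0,0,0,0,0],[-0.3,-0.05,0,0,0,0,0],[-0.6,-0.1,0.1,0,0,0,0],[-0.8,-0.13,0.3,0,0,0,0],[-0.7,-0.12,0.5,0,0,0,0]]]'

```text
t: 14.78
ee_pos: [386.6, 324.3, 375.2]
orientation: [3.13, 0.26, -0.003]
ft_force: [1.1, 0.9, -0.3]
width: 0.6
grasp_force: 0.0
```

>>> step_arm --targets '[[[0,-0.5,0.7,0,0,0,0],[0,-0.9,0.4,0,0,0,0],[0,-0.9,0,0,0,0,0],[0,-0.9,0,0,0,0,0],[0,-0.9,0,0,0,0,0]]]'

```text
t: 15.4
ee_pos: [387.7, 118.8, 430.7]
orientation: [3.131, 0.261, 0.002]
ft_force: [1.0, -0.3, -0.2]
width: 0.3
grasp_force: 0.0
```

>>> step_arm --targets '[[[0,-0.9,0,0,0,0,0],[0,-0.9,0,0,0,0,0],[0,-0.9,0,0,0,0,0],[0,-0.5,0,0,0,0,0],[0,0,0,0,0,0,0]]]'

```text
t: 16.02
ee_pos: [388.1, -40.8, 430.6]
orientation: [3.131, 0.256, 0.001]
ft_force: [0.4, -0.4, 0.5]
width: 0.6
grasp_force: 0.0
```

Run:
```python
from h import *
a=snap("scene","pics/s4.png")["pixels"][175:315,220:380,::-1];b=snap("side","pics/d4.png")["pixels"][190:340,250:400,::-1]
c=np.hstack([cv2.resize(a.copy(),(400,350),interpolation=2),cv2.resize(b.copy(),(400,400),interpolation=2)[:350]])
cv2.imwrite("pics/c4.png",c)
```

```text
(no output)
```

View pics/c4.png

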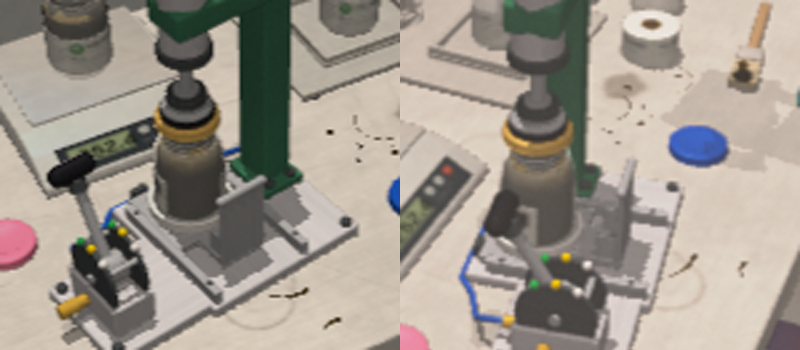

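The lever leans fully back (left half 70,170), the shoe is down on the cap (187,115), and the arm is clear.

```bash
python3 -c "
from h import *
print(ctrl.close_job())"
```

```text
the job is handed in; nothing more can be done
None
```

The sled is fully home against its stop and the lever is at its second stop, with the shoe pressing the cap onto the jar; the arm is clear and the job was handed in at about 16 s.

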